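Tip the solid disc out of its tray pocket and lay it in the inspection dish

TASK

Bring the solid metal disc (the one without a hole) from the storage tray to the shallow round aluminium dish. It lies flush in its pocket and cannot be gripped there: from the finger relief push it up the sloped tongue at the end of its pocket until it leans there with its far edge raised, then grip it across its diameter and lay it flat in the dish. Leave the washer in its pocket.

Things in the scene. Friction and masses are not known exactly. Their poses are not given: they have to be found in the camera images.
- tray: Fixed black tray, 146 x 126 mm, two equal pockets along x at y = +31 and -31 mm. Origin: underside, midway between the discs; +x = push direction. Pocket: 48 wide, floor z = 4, side walls 12 high (flush with disc tops) from x = -72 to +15 mm; disc at x = 0. x = -72 to -25 is an empty finger relief for closed fingertips. Beyond x = 15 no walls, only the base plate: fingers fit beside the tongue
- tongue_top (a point): Near edge of the level top of the +y pocket's aluminium tongue, on its centre line (tray x = 45, y = 31, z = 22 mm); the other pocket has the same tongue at y = -31. 24 mm wide, it slopes up at 40 degrees from the floor at x = 23 mm to x = 45, then level to x = 59 mm. Axes as the tray
- blank_disc: Solid bare steel disc, 44 mm diameter, 8 thick, 60 g, no hole. Origin: centre of its underside, z its axis. Starts flat in either pocket. Pushed about 30 mm forward by its near rim (rim then at tray x = +8 mm) it climbs the tongue and stays leaning on its top by itself, tilted about 27 degrees, centre of the disc some 18 mm above the freezer top, far edge up, near x = 28 mm, clear of the walls
- washer: Bare steel washer of the same 44 mm diameter and 8 mm thickness, with a 20 mm hole, in the tray's other pocket. Origin at the centre of its underside. To be left there
- dish: Shallow round aluminium dish fixed on the freezer top, 100 mm across, rim 8 mm high, flat floor about 90 mm across, 3 mm above the freezer top. Origin at the centre of its underside
There are look-alikes about, which are no part of the job. Leave any yellow look-alike of the blank_disc alone.

How it is judged:
On the way:
1. the solid disc leans in the tray on its tongue, tilted by more than 14 degrees (angle between blank_disc's own z axis and vertical between 0.25 and 0.9 rad and z of blank_disc in the frame of tray below 0.024 m and contact force between blank_disc and tray above 0.1 N), for 0.2 s.
At the end, for the whole second after the job is handed in: the solid disc lies at rest and flat (within 10 degrees) on the dish's floor, its centre within 26 mm of the dish's centre; the washer is within 20 mm of where it started (horizontal distance between blank_disc and dish below 0.026 m and angle between blank_disc's own z axis and vertical below 0.175 rad and z of blank_disc in the frame of dish below 0.009 m and linear speed of blank_disc below 0.02 m/s and contact force between blank_disc and dish above 0.1 N and distance of washer from where it was at the start of the episode below 0.02 m); the robot touches nothing.
It fails at once if the washer is moved more than 20 mm (distance of washer from where it was at the start of the episode above 0.02 m).
It also fails if it takes over 51 s, if anything falls off the work surface, if the arm or the gripper's body presses on something with over 40 N, if the wrist force passes 120 N, or if a joint passes its speed limit or range.

ROBOT

A 6-joint arm with a two-finger parallel gripper is mounted at the origin on a cart in front of the work surface, level with it; the furniture and walls round the work are solid. World frame = base frame: x ahead of the robot, y to its left, z up, the work surface at z = 0. Lengths are in m, angles in rad, forces in N, time in s.
With the tool pointing down it reaches from about 0.25 to 0.775 m from the base axis. Payload 4 kg.
Tool frame: the origin (TCP) lies between the finger pads; the fingertips stand 11 mm ahead of it and the grasp point (between the pads) lies 8 mm behind it; z points along the fingers, y is the direction in which the jaws open and shut (so a half turn about z gives the same grasp; the last joint's range is limited). The gripper opens to 94 mm and grips with 3 to 60 N. Pads are 16 mm wide; open, the fingers measure 119 mm over their backs; the gripper's body (75 mm by 177 mm) begins 78 mm behind the grasp point.
Start: joints at [-0.103, 0.087, 1.371, -0, 1.684, -0.103], TCP at [0.55, -0, 0.217] pointing down, gripper open.
Joint ranges: [-3.1, 3.1], [-0.76, 2.03], [0.27, 2.55], [-1.08, 4.22], [0.17, 2.65], [-2.57, 2.57]. Speed limits (rad/s): [2.79, 2.79, 3.14, 3.14, 3.14, 3.14].

INTERFACE

Orientations are given as [roll, pitch, yaw] about the fixed x, y, z axes, in that order (R = Rz(yaw) Ry(pitch) Rx(roll)).
In Python, from bench import get_obs, cams, ticket gives the robot as it stands. The module is installed in compiled form; this text tells all that it offers.
- The arm moves only by the shell command python3 -m crank 'ROWS'. ROWS is JSON, a list of rows, each an object of numbers: "tx", "ty", "tz": the shift along the tool's x, y, z in cm; "twist": the turn about the tool's z in degrees; "grip": the opening, from 0 (shut) to 1 (fully open). In form: [{"tx": .., "ty": .., "tz": .., "twist": .., "grip": ..}, ...]. A call has 1 to 12 rows; each row shifts and turns the commanded pose from where the row before left it, along the tool's axes as they then stand; what a row does not reach is not made up. A row lasts 1/8 s, in which the tool goes at most 62.5 mm and 10.7 degrees, less where a joint would pass 70% of its speed; a pose out of reach is approached as far as the arm can. A call is refused whole if a number of a shift passes 6.25 or a number of a turn 10.7, either way. A call with a gripper value outside its range is refused whole. The fingers move at their own pace and stop on an object; the grip force is fixed at half the most. Time passes only in rows, so rows that do not move let the fingers close. It gives the time, the measured TCP pose, the force and the opening at its end, in the units of the state.
- get_obs(): the state, without advancing time (a new reading comes with each control period).
- cams.snapshot(name): name is "scene" or "side" or "wrist"; returns a dict with "frame" (420x560x3 uint8, red, green, blue), "intrinsics" (3x3 intrinsics, pixels), "R" (3x3) and "t" (3): a world point X has camera coordinates R X + t; the wrist camera has in their place "hand_eye" (4x4, takes a point from camera to tool coordinates, whose origin is the TCP and whose axes are the flange's). Camera axes: x right, y down, z forward; pixel columns grow to the right and rows downward; lengths in m; the calibration is good to about 2 mm. A picture is of the moment at which its call begins: read the wrist's pose just before it. There is no depth.
- ticket.close_job(): hands the job in, once; it reports no verdict.
Trained networks look in a picture, given as the dict that the camera call returned (one of the last four; its "shot" number tells which), for a name from the list of things; names that differ only in an ending like _2 or _b are one class to them, and where a whole thing is asked for, a point or a joint stands for the part that bears it (a point fixed in the world has none). Each returns a list of dicts, best first, with "conf" (0 to 1); they miss things now and then, are a little off and sometimes report something else, mostly with a low value. They report only what shows in the picture. A call takes as long as a camera call. They do not tell look-alikes from the thing itself.
- cams.outline_of(picture, query): "region" (420x560 bool, what is visible of it) and "centre" ([column, row] in pixels, amid what is visible of it).
The state is a dict: "time": time; "joint_positions": joint angles; "qvel": joint speeds; "joint_torque": joint torques, N m; "tool_pos": TCP position; "ee_rot": TCP orientation; "wrist_force": force on the tool from outside, world axes, zero at the start; "wrist_torque": the same for the moment, N m; "width": finger opening in m.
Only numpy, scipy, OpenCV 4.12 (cv2) and the standard library are available. Lean on these libraries where they do the work, as an engineer would, in place of code of your own. Each camera call takes 0.05 s, during which the arm holds its last target.

## Working session

There is one attempt and no reset: what is moved stays moved. The work goes in short steps, Python scripts to look and compute and a shell command to move; the robot and the scene stay as the last step left them, time stands still between calls to the robot, and variables do not carry over. Pictures are saved under pics/ and viewed, and the job is handed in when it is done.

```bash
mkdir -p pics; ls
python3 - <<'E'
from bench import get_obs, cams, ticket
import cv2, pickle
o=get_obs(); print(o)
for n in ["scene","side","wrist"]:
    p=cams.snapshot(n); 
    print(n,p['shot'],p['intrinsics'].tolist() if hasattr(p['intrinsics'],'tolist') else p['intrinsics'], [ (k,p[k]) for k in p if k in('R','t','hand_eye')])
    cv2.imwrite(f'pics/{n}0.png',p['frame'][:,:,::-1])
    for q in ["tray","tongue_top","blank_disc","washer","dish"]:
        print(q,[(round(d['conf'],2),[round(float(c),1) for c in d['centre']],int(d['region'].sum())) for d in cams.outline_of(p,q)])
E
```

```text
pics
{'time': 0.0, 'joint_positions': array([-1.03112595e-01,  8.79259555e-02,  1.37220144e+00, -3.37047607e-05,
        1.68358662e+00, -1.03102955e-01]), 'qvel': array([-0.00172631, -0.0002951 ,  0.00033169, -0.0012524 , -0.00113747,
        0.00017941]), 'joint_torque': array([ 1.28542815e-03, -3.40182602e+01, -3.02423716e+01,  7.18220207e-02,
        3.29729996e-02, -1.13141955e-04]), 'tool_pos': array([5.49493097e-01, 2.94725400e-05, 2.15346812e-01]), 'ee_rot': array([-3.13947911e+00, -1.85010523e-04,  1.57078273e+00]), 'wrist_force': array([ 0.55520804, -0.01887396, -0.63614511]), 'wrist_torque': array([-0.02308338,  0.00413087, -0.0069715 ]), 'width': 0.09417377970051109}
scene 1 [[515.7084547556956, 0.0, 272.3078325647744], [0.0, 515.7084547556956, 209.69260828588628], [0.0, 0.0, 1.0]] [('R', array([[-0.89644353, -0.44275232,  0.01895741],
       [-0.26607989,  0.50353886, -0.82197939],
       [ 0.35438748, -0.74190229, -0.56920164]])), ('t', array([0.35259953, 0.31100247, 0.6237416 ]))]
tray [(0.62, [295.7, 250.5], 3192)]
tongue_top [(0.94, [296.9, 250.5], 3070)]
blank_disc 
[... 724 characters left out ...]
548033, 0.0, 276.7616942156573], [0.0, 333.9517259548033, 217.6604190802014], [0.0, 0.0, 1.0]] [('hand_eye', array([[-6.99046593e-04, -9.61246699e-01, -2.75688765e-01,
         8.05333923e-02],
       [ 9.99999206e-01, -3.82969270e-04, -1.20033216e-03,
         5.81576821e-04],
       [ 1.04823500e-03, -2.75689385e-01,  9.61246204e-01,
        -1.66412012e-01],
       [ 0.00000000e+00,  0.00000000e+00,  0.00000000e+00,
         1.00000000e+00]]))]
tray [(0.83, [224.1, 335.0], 3688)]
tongue_top [(0.64, [230.7, 336.1], 3620), (0.44, [209.4, 384.1], 187)]
blank_disc [(0.97, [212.6, 336.7], 724), (0.86, [135.0, 409.6], 258)]
washer [(0.78, [211.6, 383.8], 176)]
dish [(0.8, [344.9, 336.4], 1331)]
```

View pics/scene0.png

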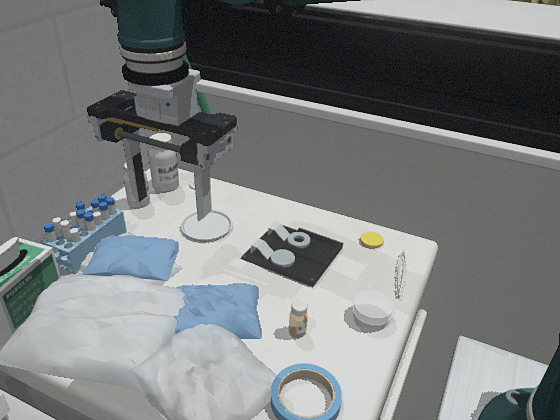

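View pics/side0.png

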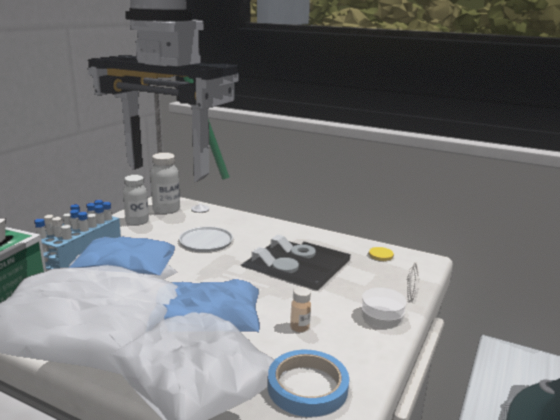

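View pics/wrist0.png

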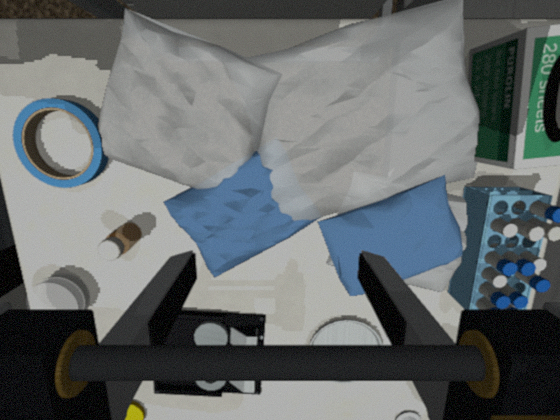

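```bash
cat > h.py <<'E'
import numpy as np, cv2
from scipy.spatial.transform import Rotation as Ro
from bench import get_obs, cams, ticket
def proj(p,obs=None):
    """returns K,R,t world->cam"""
    K=np.array(p['intrinsics'])
    if 'R' in p: return K,np.array(p['R']),np.array(p['t'])
    T=np.eye(4);T[:3,:3]=Ro.from_euler('xyz',obs['ee_rot']).as_matrix();T[:3,3]=obs['tool_pos']
    M=np.linalg.inv(T@np.array(p['hand_eye'])); return K,M[:3,:3],M[:3,3]
def ray(c,uv):
    K,R,t=c; d=R.T@np.linalg.inv(K)@np.array([uv[0],uv[1],1.]); return -R.T@t,d/np.linalg.norm(d)
def atz(c,uv,z):
    o,d=ray(c,uv); return o+d*(z-o[2])/d[2]
def tri(cs,uvs):
    A=np.zeros((3,3));b=np.zeros(3);rs=[ray(c,u) for c,u in zip(cs,uvs)]
    for o,d in rs:
        P=np.eye(3)-np.outer(d,d);A+=P;b+=P@o
    X=np.linalg.solve(A,b); return X,[np.linalg.norm((np.eye(3)-np.outer(d,d))@(X-o)) for o,d in rs]
def px(c,X):
    K,R,t=c;v=K@(R@np.array(X)+t);return v[:2]/v[2]
E
python3 - <<'E'
from h import *
np.set_printoptions(precision=4,suppress=True)
C={};D={}
for n in ["scene","side","wrist"]:
    o=get_obs();p=cams.snapshot(n);C[n]=proj(p,o)
    print(n,-C[n][1].T@C[n][2])
    for q in ["blank_disc","washer","dish"]:
        for d in cams.outline_of(p,q):
            print(n,q,round(d['conf'],2),d['centre'],atz(C[n],d['centre'],.012 if q!='dish' else .005))
            D.setdefault((n,q),d['centre'])
for q in ["blank_disc","washer","dish"]:
    print(q,tri([C[n] for n in C],[D[n,q] for n in C]))
    print(q,tri([C[n] for n in ['scene','side']],[D[n,q] for n in ['scene','side']]))
p=cams.snapshot('scene')
im=p['frame'][190:310,180:400,::-1];cv2.imwrite('pics/sc_crop.png',cv2.resize(im,None,fx=3.6,fy=3.6,interpolation=cv2.INTER_CUBIC))
E
```

```text
scene [0.1778 0.4623 0.604 ]
scene blank_disc 0.76 [371.6, 241.2] [ 0.3369 -0.3034  0.012 ]
scene blank_disc 0.54 [281.7, 258.1] [ 0.4647 -0.1817  0.012 ]
scene washer 0.74 [297.0, 236.0] [ 0.4668 -0.2531  0.012 ]
scene dish 0.89 [207.9, 226.8] [ 0.6354 -0.2078  0.005 ]
side [0.1341 0.5138 0.4185]
side blank_disc 0.84 [383.4, 253.9] [ 0.3296 -0.3005  0.012 ]
side blank_disc 0.65 [286.1, 264.0] [ 0.4595 -0.182   0.012 ]
side washer 0.82 [304.7, 250.8] [ 0.4529 -0.2422  0.012 ]
side dish 0.94 [205.8, 238.2] [ 0.6378 -0.2101  0.005 ]
wrist [0.5506 0.0805 0.3829]
wrist blank_disc 0.86 [136.7, 409.1] [ 0.3561 -0.3013  0.012 ]
wrist blank_disc 0.67 [209.4, 334.6] [ 0.4635 -0.1821  0.012 ]
wrist washer 0.51 [212.1, 385.0] [ 0.4627 -0.2608  0.012 ]
wrist dish 0.65 [345.6, 336.0] [ 0.6402 -0.1892  0.005 ]
blank_disc (array([ 0.341 , -0.3288, -0.0077]), [np.float64(0.0012431954441287764), np.float64(0.006348689058517815), np.float64(0.0057408279957461466)])
blank_disc (array([ 0.3363, -0.3151,  0.0039]), [np.float64(0.003061947753143204), np.float64(0.0030619477531430694)])
washer (array([ 0.4643, -0.2626,  0.0048]), [np.float64(0.0059468929438260465), np.float64(0.004616084266589881), np.float64(0.0044393898611408975)])
washer (array([ 0.4745, -0.2828, -0.011 ]), [np.float64(0.004035927318306997), np.float64(0.004035927318307026)])
dish (array([ 0.6333, -0.1957,  0.0099]), [np.float64(0.005759622081444892), np.float64(0.004824215870491467), np.float64(0.010553446513453526)])
dish (array([ 0.6324, -0.2029,  0.0092]), [np.float64(0.0003006505830286321), np.float64(0.0003006505830288124)])
```

View pics/sc_crop.png

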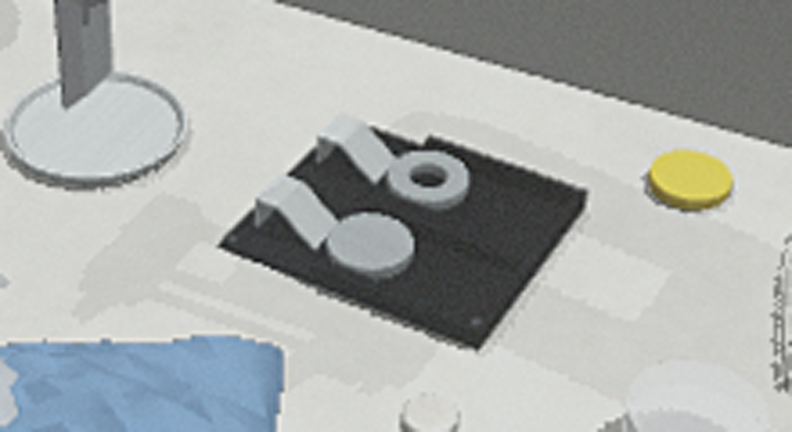

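```bash
python3 -m crank '[{"tx":-4.25,"ty":-1.9,"tz":-0.8},{"tx":-4.25,"ty":-1.9,"tz":-0.8},{"tx":-4.25,"ty":-1.9,"tz":-0.8},{"tx":-4.25,"ty":-1.9,"tz":-0.8},{"tx":0},{"tx":0}]'
cat > look.py <<'E'
from h import *
import sys,pickle
np.set_printoptions(precision=4,suppress=True)
tag=sys.argv[1]
o=get_obs();p=cams.snapshot('wrist');c=proj(p,o);print(o['tool_pos'],o['ee_rot'],o['qvel'])
cv2.imwrite(f'pics/w_{tag}.png',p['frame'][:,:,::-1])
out={'c':c,'frame':p['frame']}
for q in ["blank_disc","washer","dish","tongue_top"]:
    L=cams.outline_of(p,q);out[q]=L
    for d in L: print(q,round(d['conf'],2),d['centre'],int(d['region'].sum()),atz(c,d['centre'],.012 if q!='dish' else .005))
pickle.dump(out,open(f'{tag}.pkl','wb'))
E
python3 look.py a
```

```text
[ 0.55   -0.      0.2165] [3.1415 0.     1.5708] [ 0.0006  0.001   0.0007 -0.0006  0.0015  0.0001]
blank_disc 0.9 [211.4, 337.2] 721 [ 0.4659 -0.186   0.012 ]
blank_disc 0.71 [134.6, 411.0] 273 [ 0.3529 -0.3046  0.012 ]
washer 0.55 [208.7, 384.2] 178 [ 0.4582 -0.2595  0.012 ]
dish 0.66 [343.6, 333.8] 1311 [ 0.6374 -0.1859  0.005 ]
tongue_top 0.57 [228.6, 334.8] 3573 [ 0.4882 -0.1824  0.012 ]invalid input at $[0]: expected keys tx, ty, tz, twist, grip
```

All keys are required.

```bash
python3 -m crank '[{"tx":-4.25,"ty":-1.9,"tz":-0.8,"twist":0,"grip":1},{"tx":-4.25,"ty":-1.9,"tz":-0.8,"twist":0,"grip":1},{"tx":-4.25,"ty":-1.9,"tz":-0.8,"twist":0,"grip":1},{"tx":-4.25,"ty":-1.9,"tz":-0.8,"twist":0,"grip":1},{"tx":0,"ty":0,"tz":0,"twist":0,"grip":1},{"tx":0,"ty":0,"tz":0,"twist":0,"grip":1}]' && python3 look.py a
```

```text
time: 2.55
tool_pos: [0.4741, -0.1696, 0.2484]
ee_rot: [3.141, -0.001, 1.571]
wrist_force: [-1.0, 0.4, -0.4]
width: 0.0938
[ 0.4741 -0.1696  0.2484] [ 3.1413 -0.0007  1.5707] [ 0.0249  0.0044  0.0054 -0.0024  0.     -0.002 ]
blank_disc 0.71 [271.0, 204.2] 946 [ 0.4672 -0.187   0.012 ]
blank_disc 0.47 [186.2, 302.9] 139 [ 0.3516 -0.3244  0.012 ]
washer 0.56 [267.3, 256.8] 708 [ 0.462  -0.2572  0.012 ]
dish 0.6 [404.0, 223.1] 4486 [ 0.6374 -0.2138  0.005 ]
tongue_top 0.76 [257.6, 222.0] 9121 [ 0.4501 -0.2101  0.012 ]
```

View pics/w_a.png

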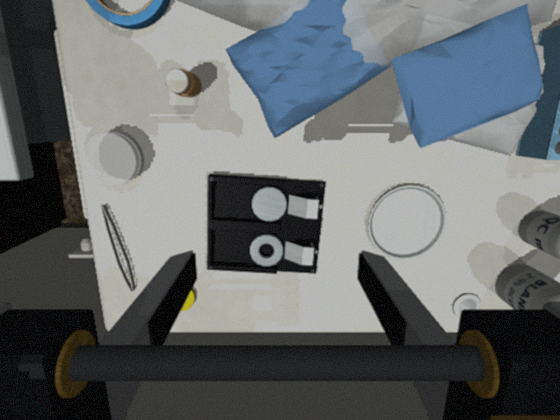

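Run:
```python
import pickle,cv2
f=pickle.load(open('a.pkl','rb'))['frame']
im=f[160:285,195:345,::-1];cv2.imwrite('pics/a_crop.png',cv2.resize(im,None,fx=4.8,fy=4.8,interpolation=cv2.INTER_CUBIC))
```

```text
(no output)
```

View pics/a_crop.png

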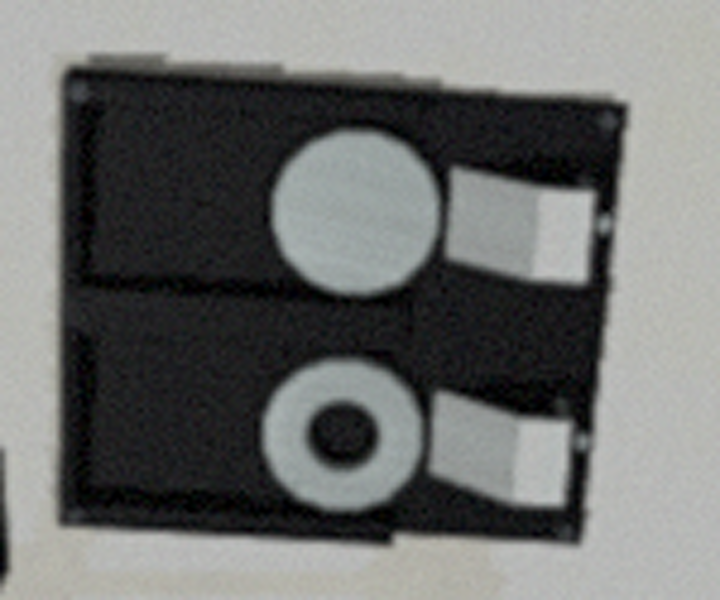

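```bash
python3 -m crank '[{"tx":-2.5,"ty":-3.0,"tz":3.0,"twist":0,"grip":1},{"tx":0,"ty":0,"tz":0,"twist":-10.7,"grip":1},{"tx":0,"ty":0,"tz":0,"twist":-10.7,"grip":1},{"tx":0,"ty":0,"tz":0,"twist":-10.7,"grip":1},{"tx":0,"ty":0,"tz":0,"twist":-10.7,"grip":1},{"tx":0,"ty":0,"tz":0,"twist":-10.7,"grip":1},{"tx":0,"ty":0,"tz":0,"twist":-10.7,"grip":1},{"tx":0,"ty":0,"tz":0,"twist":-10.7,"grip":1},{"tx":0,"ty":0,"tz":0,"twist":-10.7,"grip":1},{"tx":0,"ty":0,"tz":0,"twist":0,"grip":1},{"tx":0,"ty":0,"tz":0,"twist":0,"grip":1}]' && python3 look.py b
python3 - <<'E'
import pickle,cv2
f=pickle.load(open('b.pkl','rb'))['frame']
im=f[:,:,::-1];cv2.imwrite('pics/b_full.png',cv2.resize(im,None,fx=1.4,fy=1.4,interpolation=cv2.INTER_CUBIC))
E
```

```text
time: 4.18
tool_pos: [0.4442, -0.1946, 0.2184]
ee_rot: [3.141, -0.0, 3.063]
wrist_force: [-0.3, 0.3, -1.1]
width: 0.0941
[ 0.4442 -0.1946  0.2184] [ 3.1415 -0.0001  3.0629] [-0.005   0.0007  0.0015 -0.001   0.0009 -0.0112]
blank_disc 0.82 [286.1, 212.5] 1071 [ 0.4652 -0.1855  0.012 ]
washer 0.82 [224.8, 215.1] 889 [ 0.4627 -0.2565  0.012 ]
dish 0.75 [271.8, 328.6] 2331 [ 0.6221 -0.2153  0.005 ]
tongue_top 0.87 [257.7, 192.1] 10930 [ 0.4388 -0.216   0.012 ]
```

View pics/b_full.png

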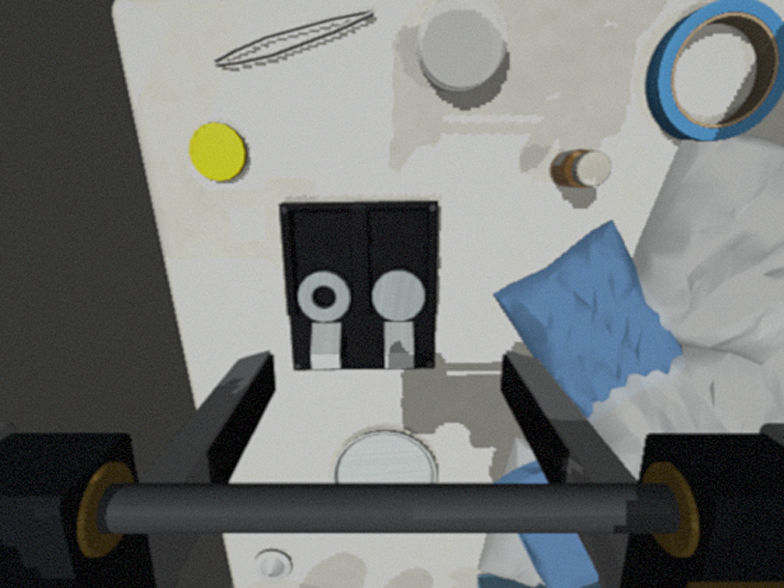

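Run:
```python
from h import *
import pickle
from scipy.optimize import least_squares
np.set_printoptions(precision=4,suppress=True)
A=pickle.load(open('a.pkl','rb'));B=pickle.load(open('b.pkl','rb'))
fa=lambda u,v:((u+.5)/4.8-.5+195,(v+.5)/4.8-.5+160)
fb=lambda u,v:((u+.5)/1.4-.5,(v+.5)/1.4-.5)
P={'d':(0,31,12),'w':(0,-31,12),'n+':(-73,63,12),'n-':(-73,-63,12),'f+':(73,63,4),'f-':(73,-63,4),'t+':(45,31,22),'t-':(45,-31,22)}
ma={'d':(356,212),'w':(342,434),'n+':(66,68),'n-':(60,525),'f+':(626,103),'f-':(580,543),'t+':(536,232),'t-':(515,456)}
mb={'d':(398,297),'w':(324,297),'n+':(438,203),'n-':(282,203),'f+':(434,368),'f-':(295,370)}
obs=[(A['c'],k,fa(*v)) for k,v in ma.items()]+[(B['c'],k,fb(*v)) for k,v in mb.items()]
def W(x,k): 
    c,s=np.cos(x[3]),np.sin(x[3]);p=np.array(P[k])/1000
    return np.array([x[0]+c*p[0]-s*p[1],x[1]+s*p[0]+c*p[1],x[2]+p[2]])
f=lambda x:np.concatenate([px(c,W(x,k))-np.array(m) for c,k,m in obs])
r=least_squares(f,[.465,-.215,0,-.08]);print(r.x,np.degrees(r.x[3]));
for (c,k,m),e in zip(obs,r.fun.reshape(-1,2)):print(k,e)
for k in 'dw':
    print(k,W(r.x,k),tri([A['c'],B['c']],[fa(*ma[k]),fb(*mb[k])]))
for n,X in (('a',A),('b',B)):
    im=X['frame'][:,:,::-1].copy()
    print(n,[ (q,len(X[q])) for q in('dish',)])
# dish from a: ellipse of rim
o=A;im=cv2.resize(A['frame'][170:270,350:460,::-1],None,fx=6,fy=6,interpolation=cv2.INTER_CUBIC);cv2.imwrite('pics/dish_a.png',im)
im=cv2.resize(B['frame'][290:400,220:330,::-1],None,fx=5,fy=5,interpolation=cv2.INTER_CUBIC);cv2.imwrite('pics/dish_b.png',im)
```

```text
[ 0.4607 -0.218  -0.0047 -0.0703] -4.027009157550006
d [-1.1283 -0.4522]
w [-1.1523 -0.5765]
n+ [1.3705 0.1218]
n- [ 1.2616 -0.6254]
f+ [ 2.4349 -0.0537]
f- [1.7187 0.0384]
t+ [-2.2669 -0.2341]
t- [-2.3415 -0.0005]
d [ 0.3963 -2.407 ]
w [ 0.167  -1.9618]
n+ [0.5513 0.6321]
n- [-1.7175  1.6728]
f+ [0.317  1.6451]
f- [-1.1449  0.9947]
d [ 0.4629 -0.187   0.0073] (array([ 0.4646, -0.1874,  0.01  ]), [np.float64(0.0004903757629180821), np.float64(0.0004903757629180981)])
w [ 0.4585 -0.2489  0.0073] (array([ 0.4602, -0.2489,  0.0096]), [np.float64(0.00012689164913810304), np.float64(0.00012689164913808824)])
a [('dish', 1)]
b [('dish', 1)]
```

View pics/dish_a.png

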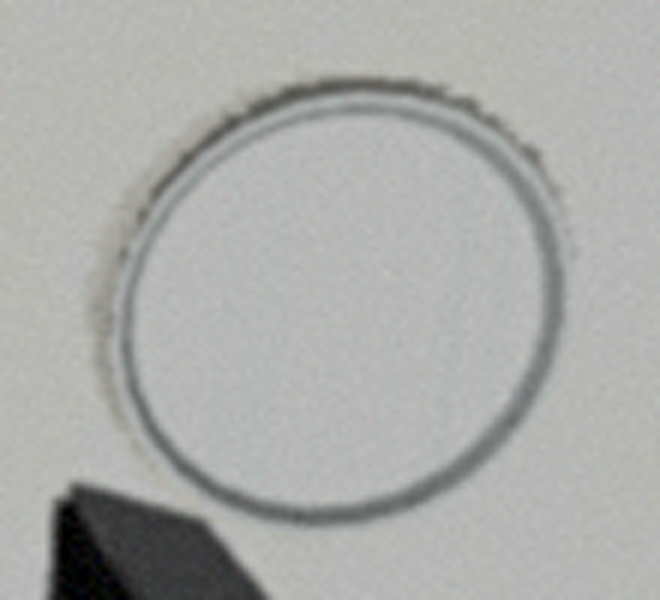

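```bash
python3 -m crank '[{"tx":2.83,"ty":0.84,"tz":3.0,"twist":0,"grip":0},{"tx":0,"ty":0,"tz":4.4,"twist":0,"grip":0},{"tx":0,"ty":0,"tz":4.4,"twist":0,"grip":0},{"tx":0,"ty":0,"tz":4.0,"twist":0,"grip":0},{"tx":0,"ty":0,"tz":0,"twist":0,"grip":0},{"tx":0,"ty":0,"tz":0,"twist":0,"grip":0},{"tx":0,"ty":0,"tz":0,"twist":0,"grip":0}]'
cat > two.py <<'E'
from h import *
import sys
tag=sys.argv[1]; x0=[float(a) for a in sys.argv[2:5]] if len(sys.argv)>4 else [.46,-.2,.02]
o=get_obs();print(o['time'],o['tool_pos'].round(4),o['ee_rot'].round(4),o['wrist_force'].round(1),o['width'])
ims=[]
for n in('scene','side'):
    p=cams.snapshot(n);c=proj(p);u=px(c,x0).astype(int);f=p['frame'][:,:,::-1]
    w,h=62,70
    a=f[max(0,u[1]-h):u[1]+h,max(0,u[0]-w):u[0]+w];ims.append(cv2.resize(a,(496,560),interpolation=cv2.INTER_CUBIC));print(n,'crop origin',u-[w,h])
cv2.imwrite(f'pics/{tag}.png',cv2.resize(np.hstack(ims),(800,452)))
E
python3 two.py t1
```

```text
time: 5.3
tool_pos: [0.418, -0.1854, 0.0629]
ee_rot: [-3.14, 0.004, 3.065]
wrist_force: [1.3, 0.0, -0.3]
width: 0.0275
5.3 [ 0.418  -0.1854  0.0629] [-3.1395  0.0042  3.0647] [ 1.3  0.  -0.3] 0.02752478554488451
scene crop origin [226 179]
side crop origin [228 185]
```

View pics/t1.png

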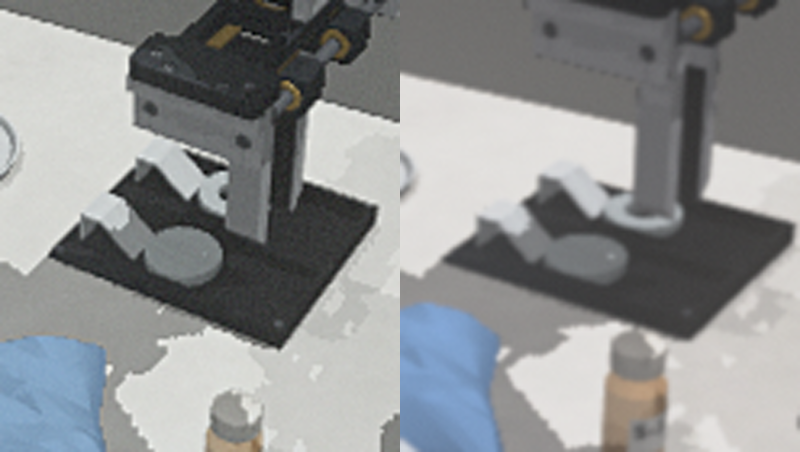

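```bash
python3 -m crank '[{"tx":0.08,"ty":0.15,"tz":1.5,"twist":0,"grip":0},{"tx":0,"ty":0,"tz":1.4,"twist":0,"grip":0},{"tx":0,"ty":0,"tz":0,"twist":0,"grip":0},{"tx":0,"ty":0,"tz":0,"twist":0,"grip":0},{"tx":0,"ty":0,"tz":0,"twist":0,"grip":0}]'
python3 two.py t2
```

```text
time: 6.02
tool_pos: [0.4161, -0.1831, 0.0318]
ee_rot: [-3.141, 0.001, 3.065]
wrist_force: [-0.2, -1.0, 0.3]
width: 0.0007
6.025 [ 0.4161 -0.1831  0.0318] [-3.1412e+00  8.0000e-04  3.0648e+00] [-0.2 -1.   0.3] 0.000712746501711865
scene crop origin [226 179]
side crop origin [228 185]
```

View pics/t2.png

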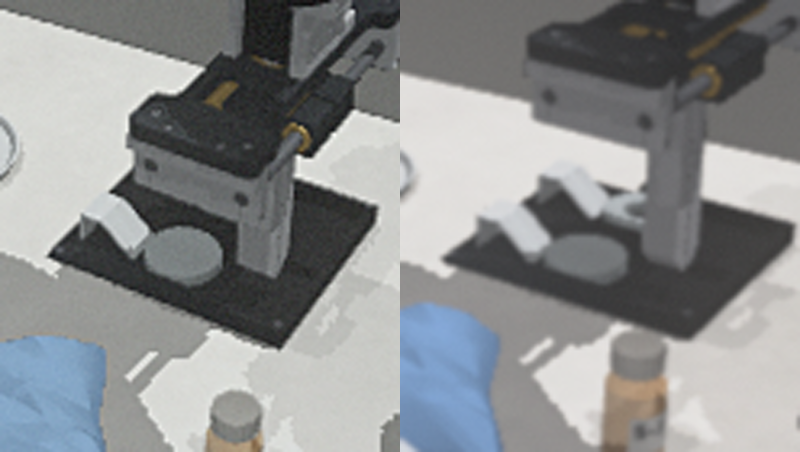

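```bash
python3 -m crank '[{"tx":0,"ty":0,"tz":0.5,"twist":0,"grip":0},{"tx":0,"ty":0,"tz":0.5,"twist":0,"grip":0},{"tx":0,"ty":0,"tz":0.35,"twist":0,"grip":0},{"tx":0,"ty":0,"tz":0,"twist":0,"grip":0},{"tx":0,"ty":0,"tz":0,"twist":0,"grip":0}]'
python3 two.py t3
```

```text
time: 6.75
tool_pos: [0.4158, -0.1829, 0.018]
ee_rot: [-3.142, 0.0, 3.065]
wrist_force: [0.7, -0.6, 0.1]
width: 0.0004
6.75 [ 0.4158 -0.1829  0.018 ] [-3.1415e+00  1.0000e-04  3.0648e+00] [ 0.7 -0.6  0.1] 0.0003808143694503665
scene crop origin [226 179]
side crop origin [228 185]
```

View pics/t3.png

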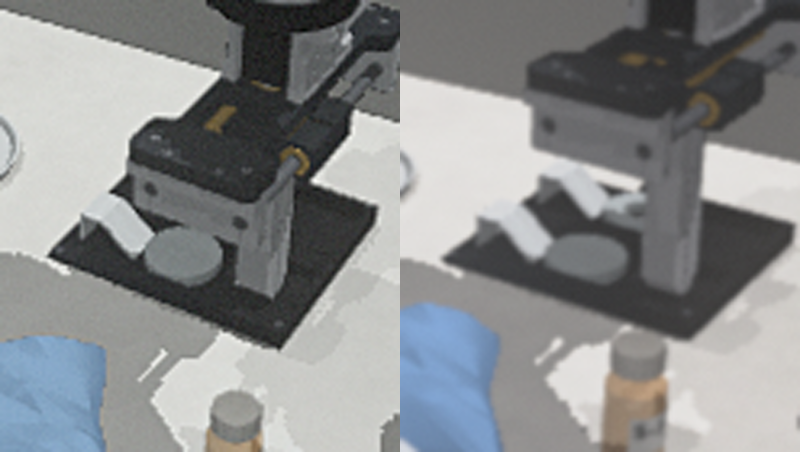

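```bash
python3 -m crank '[{"tx":-0.6,"ty":-0.1,"tz":0,"twist":0,"grip":0},{"tx":-0.6,"ty":0,"tz":0,"twist":0,"grip":0},{"tx":-0.3,"ty":0,"tz":0,"twist":0,"grip":0},{"tx":-0.3,"ty":0,"tz":0,"twist":0,"grip":0},{"tx":-0.3,"ty":0,"tz":0,"twist":0,"grip":0},{"tx":-0.3,"ty":0,"tz":0,"twist":0,"grip":0},{"tx":-0.3,"ty":0,"tz":0,"twist":0,"grip":0},{"tx":-0.3,"ty":0,"tz":0,"twist":0,"grip":0},{"tx":0,"ty":0,"tz":0,"twist":0,"grip":0}]'
python3 two.py t4
```

```text
time: 7.98
tool_pos: [0.4464, -0.1863, 0.018]
ee_rot: [-3.142, 0.002, 3.065]
wrist_force: [-0.3, 0.1, 0.4]
width: 0.0003
7.975 [ 0.4464 -0.1863  0.018 ] [-3.1415e+00  1.5000e-03  3.0649e+00] [-0.3  0.1  0.4] 0.0003286416393964872
scene crop origin [226 179]
side crop origin [228 185]
```

View pics/t4.png

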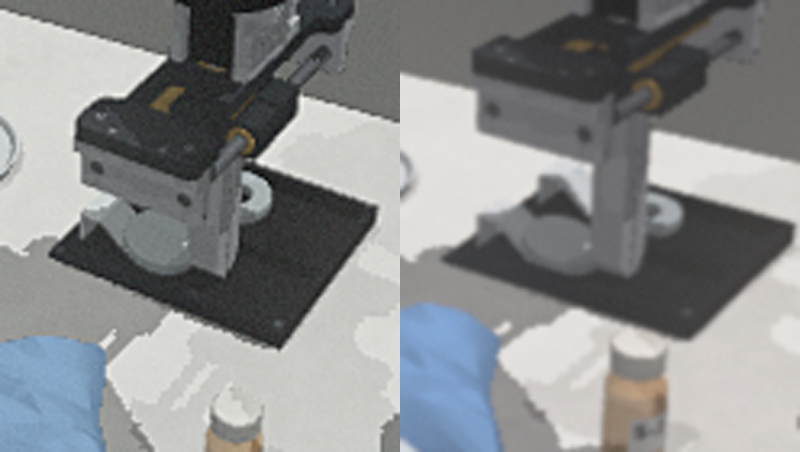

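```bash
python3 -m crank '[{"tx":-0.3,"ty":0,"tz":0,"twist":0,"grip":0},{"tx":-0.3,"ty":0,"tz":0,"twist":0,"grip":0},{"tx":-0.3,"ty":0,"tz":0,"twist":0,"grip":0},{"tx":-0.3,"ty":0,"tz":0,"twist":0,"grip":0},{"tx":-0.3,"ty":0,"tz":0,"twist":0,"grip":0},{"tx":-0.2,"ty":0,"tz":0,"twist":0,"grip":0},{"tx":0,"ty":0,"tz":0,"twist":0,"grip":0},{"tx":0,"ty":0,"tz":0,"twist":0,"grip":0}]'
python3 two.py t5
```

```text
time: 9.07
tool_pos: [0.4628, -0.1876, 0.0182]
ee_rot: [-3.141, 0.001, 3.065]
wrist_force: [0.3, 0.1, -0.1]
width: 0.0004
9.075 [ 0.4628 -0.1876  0.0182] [-3.1414e+00  8.0000e-04  3.0648e+00] [ 0.3  0.1 -0.1] 0.0003539141665351055
scene crop origin [226 179]
side crop origin [228 185]
```

View pics/t5.png

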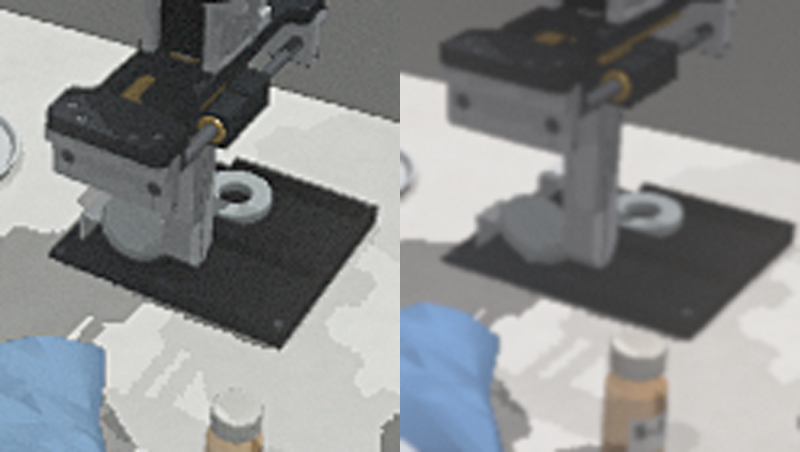

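```bash
python3 -m crank '[{"tx":-0.2,"ty":0,"tz":0,"twist":0,"grip":0},{"tx":0,"ty":0,"tz":0,"twist":0,"grip":0},{"tx":0.3,"ty":0,"tz":0,"twist":0,"grip":0},{"tx":0.6,"ty":0,"tz":0,"twist":0,"grip":0},{"tx":1.1,"ty":0,"tz":0,"twist":0,"grip":0},{"tx":0,"ty":0,"tz":0,"twist":0,"grip":0}]'
python3 two.py t6
```

```text
time: 9.93
tool_pos: [0.4436, -0.1859, 0.0179]
ee_rot: [3.141, -0.0, 3.064]
wrist_force: [-0.2, 0.2, -0.2]
width: 0.0004
9.925 [ 0.4436 -0.1859  0.0179] [ 3.1414e+00 -3.0000e-04  3.0643e+00] [-0.2  0.2 -0.2] 0.0004023992085229065
scene crop origin [226 179]
side crop origin [228 185]
```

View pics/t6.png

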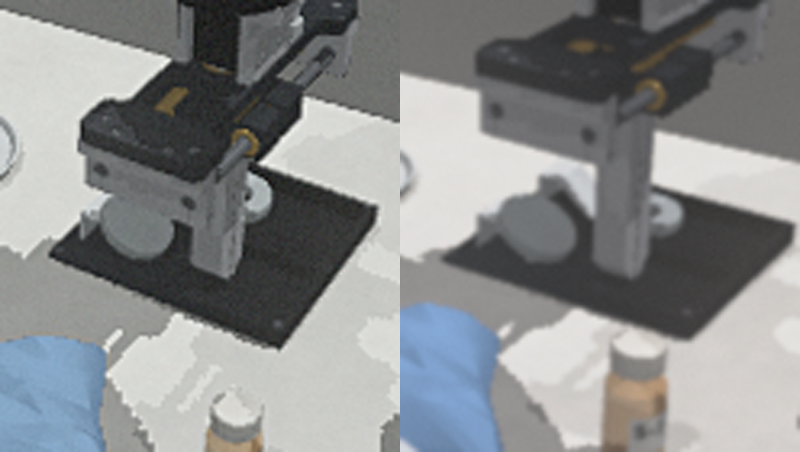

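```bash
python3 -m crank '[{"tx":0,"ty":0,"tz":-3,"twist":0,"grip":0},{"tx":0,"ty":0,"tz":-5,"twist":0,"grip":0.5},{"tx":0,"ty":0,"tz":-5,"twist":0,"grip":0.64},{"tx":0,"ty":0,"tz":-3,"twist":0,"grip":0.64},{"tx":0,"ty":0,"tz":0,"twist":0,"grip":0.64},{"tx":0,"ty":0,"tz":0,"twist":0,"grip":0.64}]'
python3 look.py c; python3 two.py t7;python3 - <<'E'
import pickle,cv2
f=pickle.load(open('c.pkl','rb'))['frame']
im=f[:,:,::-1][130:320,150:400];cv2.imwrite('pics/c_crop.png',cv2.resize(im,None,fx=3,fy=3,interpolation=cv2.INTER_CUBIC))
E
```

```text
time: 10.78
tool_pos: [0.444, -0.1858, 0.1763]
ee_rot: [3.14, -0.002, 3.065]
wrist_force: [-1.1, 0.6, 0.1]
width: 0.0468
[ 0.444  -0.1858  0.1763] [ 3.1405 -0.0021  3.0649] [-0.0011  0.0147  0.0243  0.001   0.0031 -0.0006]
blank_disc 0.76 [277.8, 253.3] 1352 [ 0.4974 -0.1886  0.012 ]
washer 0.81 [214.7, 216.0] 1128 [ 0.4515 -0.2501  0.012 ]
dish 0.91 [267.3, 382.5] 1589 [ 0.6677 -0.2145  0.005 ]
tongue_top 0.74 [249.5, 195.6] 12561 [ 0.433  -0.2123  0.012 ]
11.025 [ 0.444  -0.1858  0.1764] [ 3.1403e+00 -2.6000e-03  3.0648e+00] [-0.   0.7 -0.3] 0.05987662720776562
scene crop origin [226 179]
side crop origin [228 185]
```

View pics/c_crop.png

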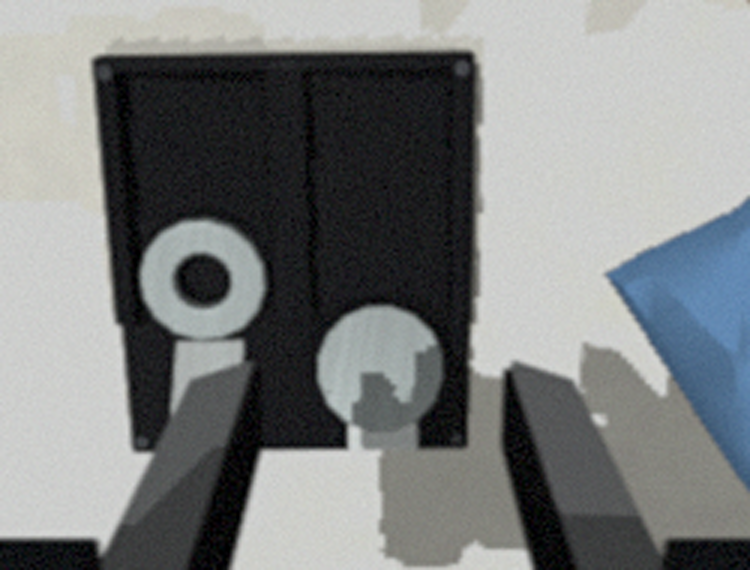

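View pics/t7.png

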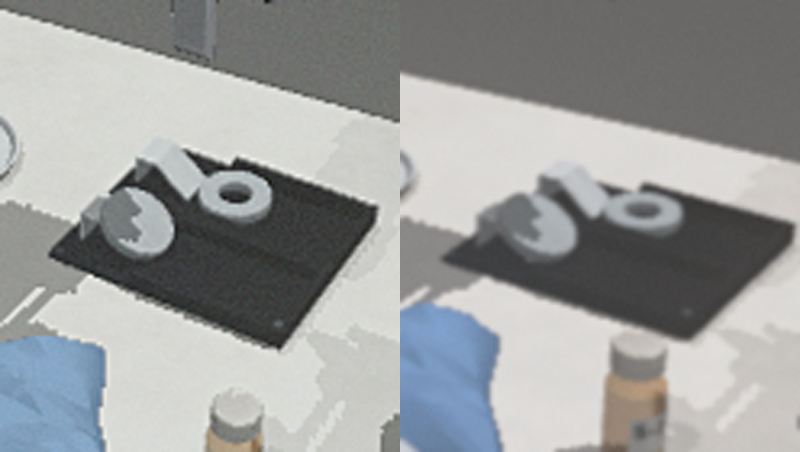

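Run:
```python
from h import *
import pickle
np.set_printoptions(precision=4,suppress=True)
C=pickle.load(open('c.pkl','rb'));cs={n:proj(cams.snapshot(n)) for n in('scene','side')}
print('disc z.021',atz(C['c'],(276.4,252.7),.0215),'washer',atz(C['c'],(217.5,222.8),.012))
s=(268.5,247.8);d=(271.4,255.7)
print(atz(cs['scene'],s,.0215),atz(cs['side'],d,.0215))
print(tri([C['c'],cs['scene']],[(276.4,252.7),s]),tri([C['c'],cs['scene'],cs['side']],[(276.4,252.7),s,d]))
# washer scene (235,195) side (643-400,210)
w=(235/3.226+226,195/3.226+179);v=(243/3.226+228,210/3.226+185)
print('washer',atz(cs['scene'],w,.012),atz(cs['side'],v,.012),tri([C['c'],cs['scene'],cs['side']],[(217.5,222.8),w,v]))
X=np.array([.4646,-.1874,0]);u=np.array([.9974,-.0715,0]);print('pred',X+.028*u)
# dish
A=pickle.load(open('a.pkl','rb'))
for X in (A,C):
  for L in X['dish']: 
    m=L['region'].astype(np.uint8);cn=max(cv2.findContours(m,0,1)[0],key=len);e=cv2.fitEllipse(cn);print('dish ell',e,atz(X['c'],e[0],.008))
# dish_a manual inner rim: left 122, right 558 , top 105, bottom 522 (crop x6 at 350,170)
print('dish man',atz(A['c'],((342+.5)/6-.5+350,(312+.5)/6-.5+170),.008))
```

```text
disc z.021 [ 0.4929 -0.1897  0.0215] washer [ 0.459  -0.2482  0.012 ]
[ 0.4934 -0.1862  0.0215] [ 0.4859 -0.1797  0.0215]
(array([ 0.4947, -0.1898,  0.0182]), [np.float64(0.00043797506148446873), np.float64(0.00043797506148444883)]) (array([ 0.494 , -0.1905,  0.0164]), [np.float64(0.0010459588722777503), np.float64(0.0018839566621446486), np.float64(0.002745136055694387)])
washer [ 0.4594 -0.2451  0.012 ] [ 0.4561 -0.2435  0.012 ] (array([ 0.4598, -0.2489,  0.009 ]), [np.float64(0.00010838238112278945), np.float64(0.001125606939572242), np.float64(0.0012099029088194397)])
pred [ 0.4925 -0.1894  0.    ]
dish ell ((406.7578430175781, 222.09112548828125), (70.86138153076172, 78.77174377441406), 60.34422302246094) [ 0.6396 -0.2115  0.008 ]
dish ell ((265.9062805175781, 387.9432067871094), (16.686594009399414, 69.75520324707031), 90.63516235351562) [ 0.6729 -0.2166  0.008 ]
dish man [ 0.6393 -0.2108  0.008 ]
```

```bash
python3 -m crank '[{"tx":-5.06,"ty":0.05,"tz":0,"twist":0,"grip":0.64},{"tx":0,"ty":0,"tz":5,"twist":0,"grip":0.64},{"tx":0,"ty":0,"tz":5,"twist":0,"grip":0.64},{"tx":0,"ty":0,"tz":2,"twist":0,"grip":0.64},{"tx":0,"ty":0,"tz":0,"twist":0,"grip":0.64},{"tx":0,"ty":0,"tz":0,"twist":0,"grip":0.64},{"tx":0,"ty":0,"tz":0,"twist":0,"grip":0.64}]'
python3 two.py t8; python3 look.py d
```

```text
time: 12.1
tool_pos: [0.4963, -0.1901, 0.0599]
ee_rot: [-3.14, 0.003, 3.065]
wrist_force: [-0.4, 0.1, -0.2]
width: 0.0601
12.1 [ 0.4963 -0.1901  0.0599] [-3.1402  0.0034  3.0648] [-0.4  0.1 -0.2] 0.06013518514521038
scene crop origin [226 179]
side crop origin [228 185]
[ 0.4959 -0.1899  0.0595] [-3.1405  0.0026  3.0648] [-0.0011  0.0036  0.007   0.0007 -0.0018 -0.0015]
blank_disc 0.78 [276.4, 247.0] 3331 [ 0.4982 -0.1902  0.012 ]
blank_disc 0.51 [259.3, 402.3] 4562 [ 0.6279 -0.2139  0.012 ]
washer 0.76 [173.7, 208.8] 2833 [ 0.4662 -0.2558  0.012 ]
dish 0.93 [260.6, 402.2] 4582 [ 0.6348 -0.2138  0.005 ]
tongue_top 0.93 [231.7, 154.5] 32772 [ 0.4339 -0.2135  0.012 ]
```

View pics/t8.png

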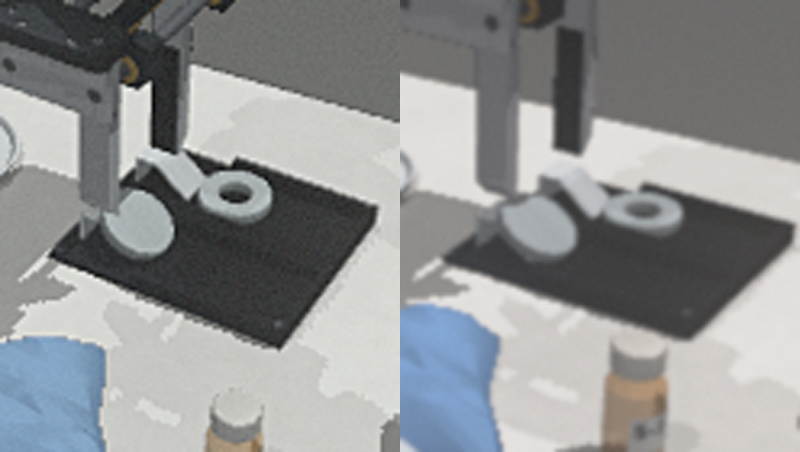

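View pics/w_d.png

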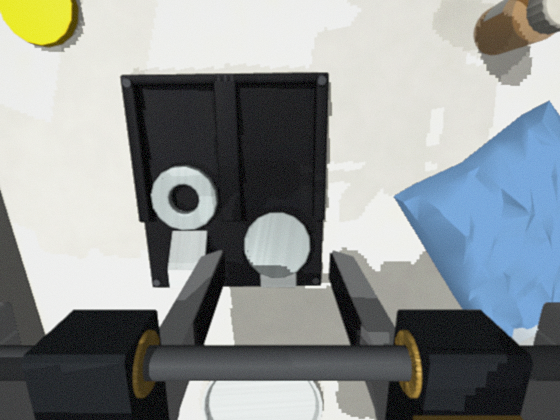

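```bash
python3 -m crank '[{"tx":0.08,"ty":0.05,"tz":1.5,"twist":0,"grip":0.64},{"tx":0,"ty":0,"tz":1.5,"twist":0,"grip":0.64},{"tx":0,"ty":0,"tz":1.1,"twist":0,"grip":0.64},{"tx":0,"ty":0,"tz":0,"twist":0,"grip":0.64},{"tx":0,"ty":0,"tz":0,"twist":0,"grip":0.64}]'
python3 two.py t9
```

```text
time: 13.08
tool_pos: [0.4941, -0.1889, 0.0164]
ee_rot: [3.141, -0.001, 3.065]
wrist_force: [0.5, -0.2, 0.4]
width: 0.0602
13.075 [ 0.4941 -0.1889  0.0164] [ 3.1413e+00 -7.0000e-04  3.0648e+00] [ 0.5 -0.2  0.4] 0.06019265464300302
scene crop origin [226 179]
side crop origin [228 185]
```

View pics/t9.png

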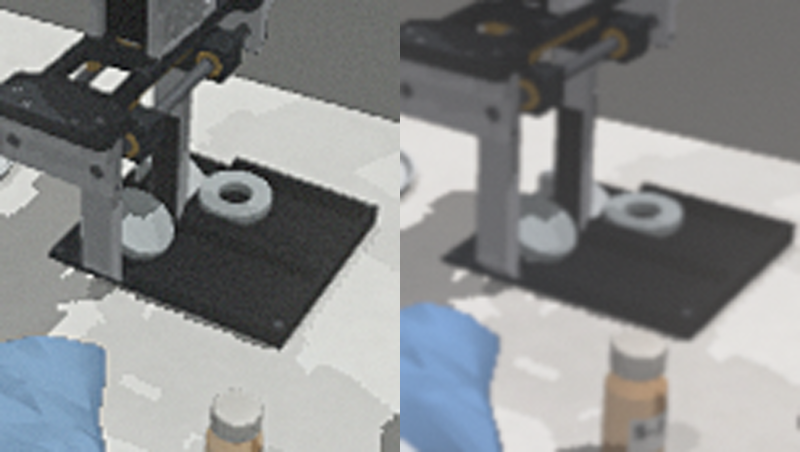

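```bash
python3 -m crank '[{"tx":0,"ty":0,"tz":-0.12,"twist":0,"grip":0.55},{"tx":0,"ty":0,"tz":0,"twist":0,"grip":0.5},{"tx":0,"ty":0,"tz":0,"twist":0,"grip":0.4},{"tx":0,"ty":0,"tz":0,"twist":0,"grip":0.2},{"tx":0,"ty":0,"tz":0,"twist":0,"grip":0.2},{"tx":0,"ty":0,"tz":0,"twist":0,"grip":0.2}]'
python3 two.py t10
```

```text
time: 13.92
tool_pos: [0.4944, -0.189, 0.0183]
ee_rot: [-3.141, 0.0, 3.065]
wrist_force: [0.8, -0.4, 0.4]
width: 0.0429
13.925 [ 0.4944 -0.189   0.0183] [-3.1414e+00  3.0000e-04  3.0648e+00] [ 0.8 -0.4  0.4] 0.04291220836078659
scene crop origin [226 179]
side crop origin [228 185]
```

View pics/t10.png

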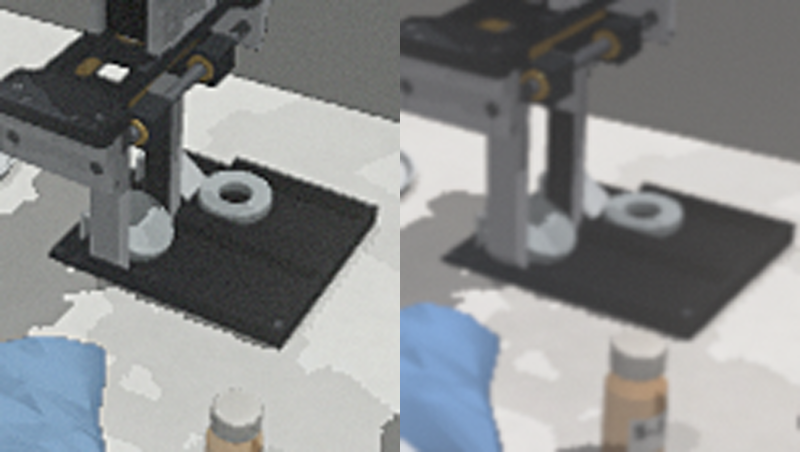

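```bash
python3 -m crank '[{"tx":0,"ty":0,"tz":-0.5,"twist":0,"grip":0.2},{"tx":0,"ty":0,"tz":-1.5,"twist":0,"grip":0.2},{"tx":0,"ty":0,"tz":-3,"twist":0,"grip":0.2},{"tx":0,"ty":0,"tz":-3,"twist":0,"grip":0.2},{"tx":0,"ty":0,"tz":0,"twist":0,"grip":0.2},{"tx":0,"ty":0,"tz":0,"twist":0,"grip":0.2}]'
python3 two.py t11 0.49 -0.19 0.08; python3 look.py e
```

```text
time: 14.78
tool_pos: [0.4939, -0.1887, 0.0976]
ee_rot: [3.141, -0.001, 3.065]
wrist_force: [0.3, -0.1, -1.6]
width: 0.0428
14.775 [ 0.4939 -0.1887  0.0976] [ 3.1412e+00 -8.0000e-04  3.0648e+00] [ 0.3 -0.1 -1.6] 0.042787423398068264
scene crop origin [209 150]
side crop origin [210 150]
[ 0.4933 -0.1884  0.0965] [ 3.1404 -0.0028  3.0648] [-0.0002  0.0047  0.0032  0.0004  0.0011  0.0016]
blank_disc 0.96 [72.2, 26.1] 3494 [ 0.3409 -0.3144  0.012 ]
blank_disc 0.65 [277.2, 276.1] 4993 [ 0.5348 -0.191   0.012 ]
washer 0.8 [189.5, 197.0] 2124 [ 0.4634 -0.2531  0.012 ]
dish 0.92 [260.9, 398.2] 3988 [ 0.6629 -0.2164  0.005 ]
tongue_top 0.96 [237.3, 160.8] 25421 [ 0.4389 -0.2135  0.012 ]
```

View pics/t11.png

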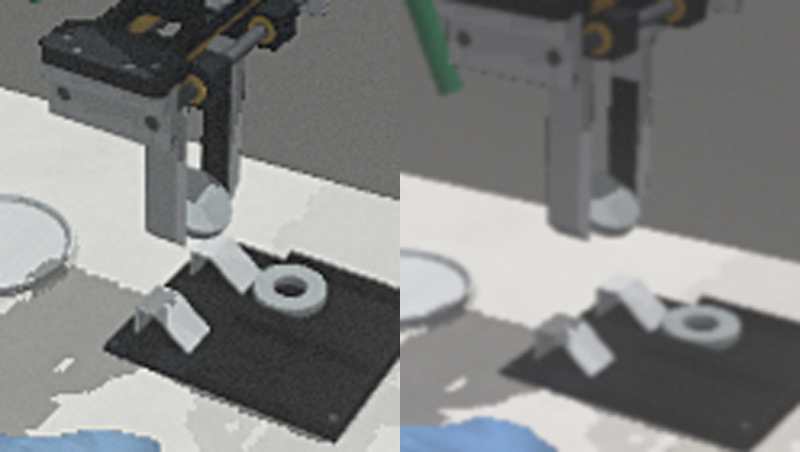

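View pics/w_e.png

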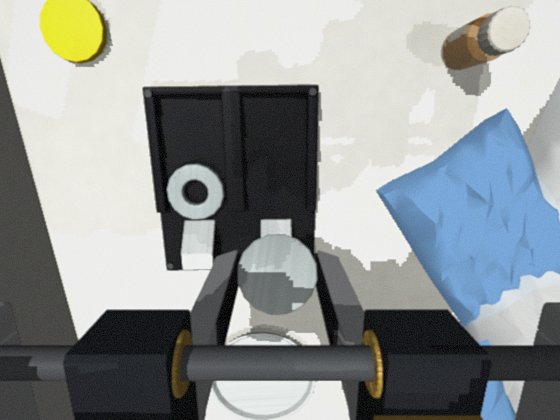

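```bash
python3 -m crank '[{"tx":-2.0,"ty":-0.14,"tz":0,"twist":0,"grip":0.2},{"tx":-3.6,"ty":-0.26,"tz":0,"twist":0,"grip":0.2},{"tx":-4,"ty":-0.29,"tz":0,"twist":0,"grip":0.2},{"tx":-3.3,"ty":-0.24,"tz":0,"twist":0,"grip":0.2},{"tx":-1.7,"ty":-0.12,"tz":0,"twist":0,"grip":0.2},{"tx":0,"ty":0,"tz":1.5,"twist":0,"grip":0.2},{"tx":0,"ty":0,"tz":2,"twist":0,"grip":0.2},{"tx":0,"ty":0,"tz":1.5,"twist":0,"grip":0.2},{"tx":0,"ty":0,"tz":0,"twist":0,"grip":0.2},{"tx":0,"ty":0,"tz":0,"twist":0,"grip":0.2},{"tx":0,"ty":0,"tz":0,"twist":0,"grip":0.2}]'
python3 two.py t12 0.63 -0.21 0.03; python3 look.py f
```

```text
time: 16.5
tool_pos: [0.6397, -0.2109, 0.0495]
ee_rot: [-3.141, 0.002, 3.065]
wrist_force: [0.3, -1.2, -0.2]
width: 0.0432
16.5 [ 0.6397 -0.2109  0.0495] [-3.1409e+00  2.2000e-03  3.0647e+00] [ 0.3 -1.2 -0.2] 0.04316414422235402
scene crop origin [148 146]
side crop origin [147 156]
[ 0.6396 -0.2109  0.0493] [-3.141   0.0018  3.0647] [ 0.0016  0.0033  0.0041  0.0004 -0.0022  0.001 ]
blank_disc 0.63 [278.1, 276.4] 4982 [ 0.6589 -0.2112  0.012 ]
dish 0.78 [267.5, 220.0] 9160 [ 0.6213 -0.2153  0.005 ]
tongue_top 0.65 [242.4, 37.3] 16315 [ 0.514  -0.2198  0.012 ]
```

View pics/t12.png

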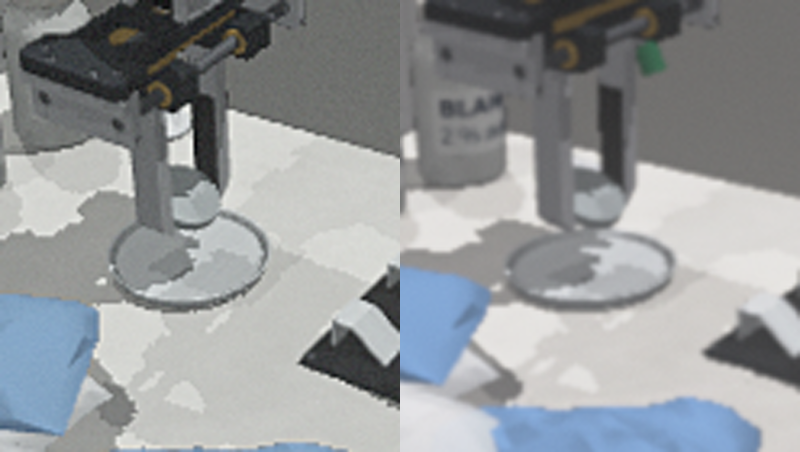

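View pics/w_f.png

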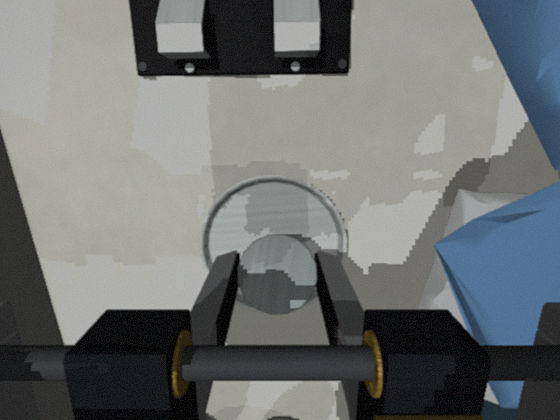

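Run:
```python
from h import *
import pickle
F=pickle.load(open('f.pkl','rb'));im=F['frame'][:,:,::-1].copy()
for a in np.linspace(0,2*np.pi,120):
    u=px(F['c'],(.6393+.05*np.cos(a),-.211+.05*np.sin(a),.008)); cv2.circle(im,tuple(int(round(v)) for v in u),0,(0,0,255),-1)
cv2.imwrite('pics/f_ov.png',cv2.resize(im[150:330,150:400],None,fx=3,fy=3,interpolation=cv2.INTER_NEAREST))
```

```text
(no output)
```

View pics/f_ov.png

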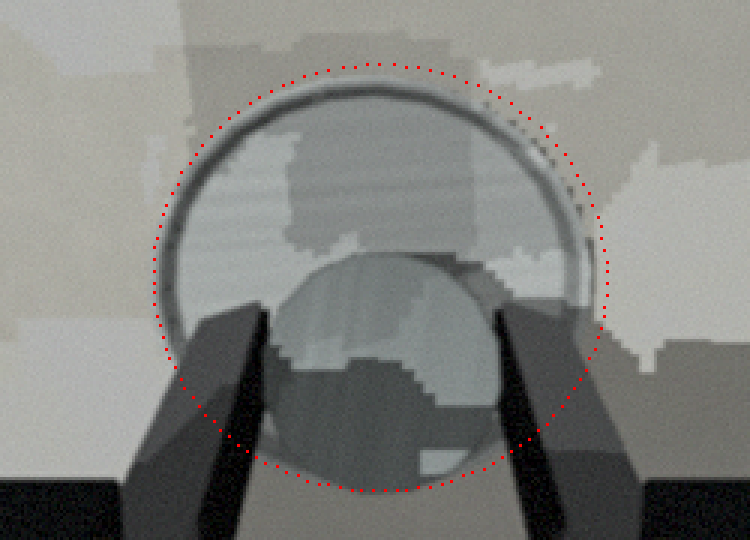

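```bash
python3 -m crank '[{"tx":-0.1,"ty":-0.1,"tz":1.5,"twist":0,"grip":0.2},{"tx":0,"ty":0,"tz":1.0,"twist":0,"grip":0.2},{"tx":0,"ty":0,"tz":0.4,"twist":0,"grip":0.2},{"tx":0,"ty":0,"tz":0,"twist":0,"grip":0.2},{"tx":0,"ty":0,"tz":0,"twist":0,"grip":0.2},{"tx":0,"ty":0,"tz":0,"twist":0,"grip":0.2}]'
python3 two.py t13 0.63 -0.21 0.03
```

```text
time: 17.6
tool_pos: [0.6404, -0.2119, 0.0198]
ee_rot: [-3.141, 0.001, 3.065]
wrist_force: [0.2, -0.9, -0.0]
width: 0.0433
17.6 [ 0.6404 -0.2119  0.0198] [-3.1412e+00  1.1000e-03  3.0648e+00] [ 0.2 -0.9 -0. ] 0.04331422289849373
scene crop origin [148 146]
side crop origin [147 156]
```

View pics/t13.png

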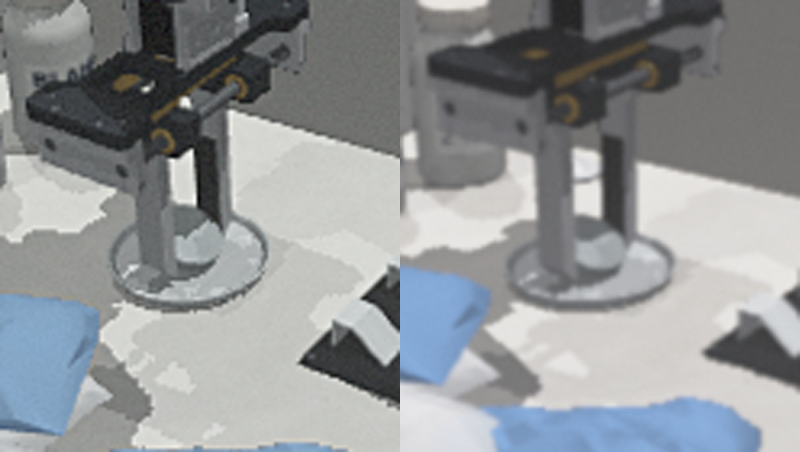

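```bash
python3 -m crank '[{"tx":0,"ty":0,"tz":0.12,"twist":0,"grip":0.2},{"tx":0,"ty":0,"tz":0.12,"twist":0,"grip":0.2},{"tx":0,"ty":0,"tz":0,"twist":0,"grip":0.2},{"tx":0,"ty":0,"tz":0,"twist":0,"grip":0.2}]'; python3 -c "
from bench import get_obs
for k in ('tool_pos','wrist_force','wrist_torque','width'): print(k,get_obs()[k])"
```

```text
time: 18.2
tool_pos: [0.6403, -0.2118, 0.0171]
ee_rot: [-3.141, 0.001, 3.065]
wrist_force: [0.2, 0.1, 0.4]
width: 0.0432
tool_pos [ 0.64025666 -0.21177131  0.01712284]
wrist_force [0.23163242 0.06643615 0.4487097 ]
wrist_torque [ 0.10955637 -0.050392   -0.03388356]
width 0.04316782055409292
```

```bash
python3 -m crank '[{"tx":0,"ty":0,"tz":0.1,"twist":0,"grip":0.2},{"tx":0,"ty":0,"tz":0,"twist":0,"grip":0.2},{"tx":0,"ty":0,"tz":0,"twist":0,"grip":0.48},{"tx":0,"ty":0,"tz":0,"twist":0,"grip":0.52},{"tx":0,"ty":0,"tz":0,"twist":0,"grip":0.55},{"tx":0,"ty":0,"tz":0,"twist":0,"grip":0.55},{"tx":0,"ty":0,"tz":0,"twist":0,"grip":0.55}]'; python3 two.py t14 0.63 -0.21 0.03; python3 look.py g
```

```text
time: 19.08
tool_pos: [0.6399, -0.2117, 0.0157]
ee_rot: [3.142, -0.0, 3.065]
wrist_force: [-0.4, -0.5, 0.1]
width: 0.0519
19.075 [ 0.6399 -0.2117  0.0157] [ 3.1415e+00 -2.0000e-04  3.0648e+00] [-0.4 -0.5  0.1] 0.051850239067520634
scene crop origin [148 146]
side crop origin [147 156]
[ 0.64   -0.2117  0.0158] [3.1416 0.0001 3.0648] [-0.0004  0.0004 -0.001   0.0005  0.0005  0.0008]
blank_disc 0.7 [277.4, 273.3] 4339 [ 0.6412 -0.2111  0.012 ]
tongue_top 0.68 [235.4, 32.4] 16907 [ 0.5197 -0.221   0.012 ]
```

View pics/t14.png

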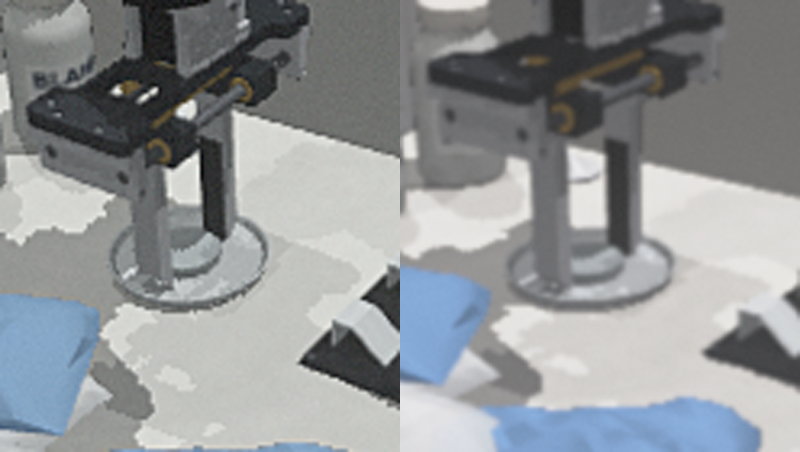

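View pics/w_g.png

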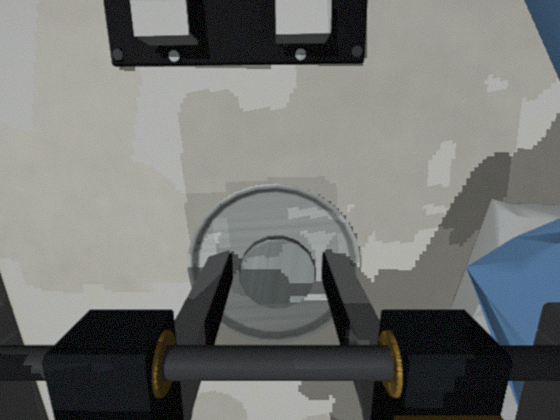

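The disc lies flat in the dish: at (277,273) in the wrist view, with the dish ring around (276,260). I'll retract straight up and check.

```bash
python3 -m crank '[{"tx":0,"ty":0,"tz":-1,"twist":0,"grip":0.55},{"tx":0,"ty":0,"tz":-3,"twist":0,"grip":0.55},{"tx":0,"ty":0,"tz":-5,"twist":0,"grip":0.55},{"tx":0,"ty":0,"tz":-5,"twist":0,"grip":0.55},{"tx":2,"ty":0,"tz":-2,"twist":0,"grip":0.8},{"tx":3,"ty":0,"tz":0,"twist":0,"grip":0.9},{"tx":0,"ty":0,"tz":0,"twist":0,"grip":0.9},{"tx":0,"ty":0,"tz":0,"twist":0,"grip":0.9}]'; python3 two.py t15 0.59 -0.21 0.01; python3 look.py h
```

```text
time: 20.42
tool_pos: [0.5907, -0.2079, 0.1762]
ee_rot: [-3.141, 0.001, 3.065]
wrist_force: [-0.2, -0.3, -0.2]
width: 0.0838
20.425 [ 0.5907 -0.2079  0.1762] [-3.1414e+00  1.2000e-03  3.0648e+00] [-0.2 -0.3 -0.2] 0.08384884234623911
scene crop origin [166 160]
side crop origin [165 171]
[ 0.5908 -0.2079  0.1755] [3.1414 0.0001 3.065 ] [-0.0002  0.007  -0.0001 -0.0004  0.0015 -0.002 ]
washer 0.77 [210.1, 70.1] 1593 [ 0.4608 -0.2588  0.012 ]
washer 0.73 [259.4, 70.3] 18158 [ 0.4645 -0.2139  0.012 ]
tongue_top 0.85 [260.1, 68.9] 18278 [ 0.4634 -0.2132  0.012 ]
```

View pics/t15.png

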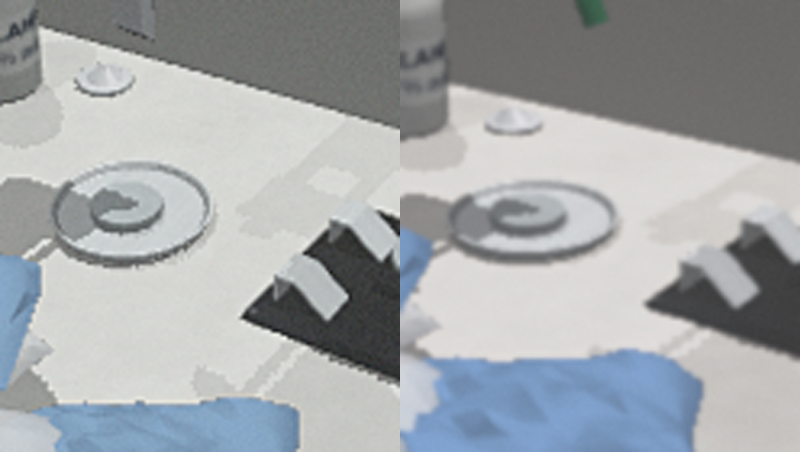

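View pics/w_h.png

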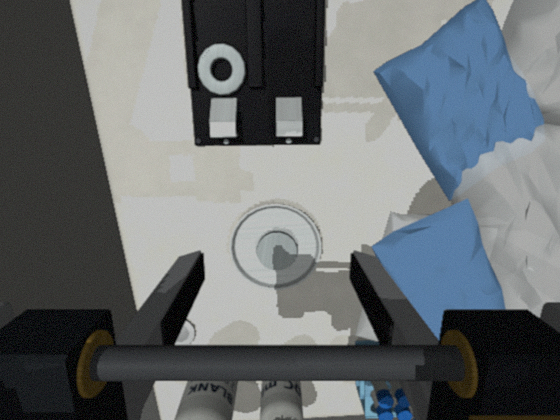

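The disc lies flat at (277,249) in the wrist view, about 4 px (≈4 mm) from the dish centre at (277,245). The washer is in its pocket, and the gripper is clear.

```bash
python3 -c "
from h import *
import pickle
c=pickle.load(open('h.pkl','rb'))['c']
print(atz(c,(277,249),.011),atz(c,(277,245),.008),'washer',atz(c,(221,69),.012))
print(ticket.close_job())"
```

```text
[ 0.63980791 -0.21136898  0.011     ] [ 0.63643579 -0.2111112   0.008     ] washer [ 0.46069886 -0.24875937  0.012     ]
the job is handed in; nothing more can be done
None
```

The solid disc now lies flat in the aluminium dish, and the job is handed in at about 20 s of the 51 s allowed. I pushed the disc up its tongue with closed fingertips from the finger relief, and it stayed leaning there by itself. I then gripped it across its diameter, lowered it until its low edge was about at the dish floor, and opened the gripper.

- **Disc:** in the last pictures it lies flat, centred about 3–4 mm from the dish centre (26 mm allowed).
- **Washer:** measured at (0.461, -0.249), against (0.460, -0.249) at the start, so it has not moved.
- **Robot:** the gripper is well clear at z = 0.176 m, and the wrist force reads about zero.
- **Lowering into the dish:** the wrist force never showed a clear touch on the dish floor, so the disc may have dropped a millimetre or so when released.
- **Measurements that disagreed:**
  - Heights from the cameras came out 2–4 mm low.
  - The side camera's positions differed from the wrist camera's by up to about 10 mm.
  - The tray's corners did not fit its discs and tongues by 2–3 pixels, so I worked from the disc and washer centres instead.

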